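# Open the latched spares cage

### The job

Two identical wire spares cages stand on the worktop, each shut by a gate with a gravity latch bar and a red ball knob. Open the one that holds the stepper motor: lift its latch bar over the catch, swing the gate wide open to about a right angle, then let the bar drop back down level and leave it. Keep the other cage, which holds the flat red printed gear, shut.

Things in the scene. Friction and masses are not known exactly. Their poses are not given: they have to be found in the camera images.
- bar_knob (a point): centre of the red ball knob (24 mm across, on an 8 mm upright stem) on the latch bar of the cage holding the stepper motor (black and silver block, 65 mm high). At the start 125 mm above the worktop, 29 mm above the cage roof, 12 mm in front of the cage's front posts. Axes then: x square into the cage, y along the gate from hinge to free end (leftward for the robot), z up
- gate (a joint): gate of the motor's cage, rad: 0 shut, grows as its free end swings toward the robot (counterclockwise from above), stop at 1.75. The upright hinge axis lies 99 mm from the shut knob along the knob's -y and 9 mm along its +x, so the knob swings round it in an arc. Light friction (0.02 N m) keeps the gate where it is left
- bar (a joint): latch bar (80 g) on that gate, rad: 0 down and level, grows as lifted, stop at 0.6, falls back by itself. Its level pivot, along the knob's x, is 85 mm from the knob along -y and 47 mm below it, so the rising knob also moves toward the hinge (10 mm at 15 mm lift). Above 0.14 rad (knob up 12 mm) it clears the catch's lip; 15 to 30 mm is a good lift
- gate_other (a joint): gate of the other, identical cage, which holds the flat dark red printed gear (52 mm across, 10 mm thick), rad: 0 shut, to stay shut. Both cages are screwed down: wire boxes of grey posts and a wire roof on a blue base, 125 mm deep, 150 mm wide, 96 mm high

How it is judged (in metres and radians):
On the way, in this order (a step that is already met when the one before it is completed fails the run):
1. the motor cage's latch bar is lifted while its gate is still shut (value of joint bar above 0.1 rad and value of joint gate below 0.15 rad), for 0.05 s.
2. the gate is swung wide open (value of joint gate above 1.15 rad), for 0.1 s.
At the end, for the whole second after the job is handed in: The motor cage's gate stands still more than 1.15 rad (66 degrees) open, its latch bar has dropped back to within 0.08 rad of level, and the other cage's gate is shut (under 0.08 rad) (value of joint gate above 1.15 rad and value of joint each of bar, gate_other below 0.08 rad and velocity of joint gate between -0.05 and 0.05 rad/s); the robot touches nothing.
It fails at once if the gate of the other cage is opened (value of joint gate_other above 0.15 rad).
It also fails if it takes over 35 s, if anything falls off the work surface, if the arm or the gripper's body presses on something with over 40 N, if the wrist force passes 120 N, or if a joint passes its speed limit or range.

### The arm

A 6-joint arm with a two-finger parallel gripper is mounted at the origin on a cart in front of the work surface, level with it; the furniture and walls round the work are solid. World frame = base frame: x ahead of the robot, y to its left, z up, the work surface at z = 0. Lengths are in mm, angles in rad, forces in N, time in s.
With the tool pointing down it reaches from about 300 to 775 mm from the base axis. Payload 14.6 kg.
Tool frame: the origin (TCP) lies at the very end of the fingers, on their centre line; the grasp point (between the pads) lies 19 mm behind it; z points along the fingers, y is the line along which they close (so a half turn about z gives the same grasp; the last joint's range is limited). The gripper opens to 94 mm and grips with 3 to 60 N. Pads are 16 mm wide; open, the fingers measure 119 mm over their backs; the gripper's body (75 mm by 177 mm) begins 78 mm behind the grasp point.
Start: joints at [-1.227, 0.3, 1.521, -0, 1.321, -0.067], TCP at [219.631, -504.234, 205.446] pointing down, gripper open.
Joint ranges: [-3.03, 3.03], [-0.79, 2.21], [0.23, 2.52], [-1.04, 4.18], [0, 3.07], [-2.55, 2.55]. Speed limits (rad/s): [2.22, 2.22, 2.57, 3.14, 3.14, 3.14].

### API

Orientations are given as [roll, pitch, yaw] about the fixed x, y, z axes, in that order (R = Rz(yaw) Ry(pitch) Rx(roll)).
In Python, from cell import manip, camera, get_calibration gives the robot as it stands. The module is installed in compiled form; this text tells all that it offers.
- The arm moves only by the tool jog_arm, never from a script. Its argument "plan" is one flat list of numbers, 6 for each row, row after row: the shift along the world's x, y, z in m, then the turn, a rotation vector about the world's x, y, z in degrees. A call has 1 to 20 rows; each row is the pose to reach, as a shift and turn from the pose commanded when the call began; what a row does not reach only later rows make up. A row lasts 1/10 s, in which the tool goes at most 50 mm and 8.59 degrees, less where a joint would pass 70% of its speed; a pose out of reach is approached as far as the arm can. A call with a gripper value outside its range is refused whole. "claw" is the finger opening in m, from 0 to 0.094, set as the call begins (left out, the last holds). The fingers move at their own pace and stop on an object; "force" is the grip in N (left out, the last holds). Time passes only in rows, so rows that repeat a pose let the fingers close. It gives the time, the measured TCP pose, the force, the opening and the grip force at its end, in the units of the state.
- manip.read_state(): the state, without advancing time (a new reading comes with each control period).
- camera(name): name is "scene" or "top" or "wrist"; returns (picture, depth): 480x640x3 uint8, red, green, blue; 480x640 float32, mm along the optical axis (not along the pixel's ray), 0 where there is no reading.
- get_calibration(name): a dict with "fx", "fy", "cx", "cy" (pixels), "origin" and "attitude" of the camera in the world. Camera axes: x right, y down, z forward; pixel columns grow to the right and rows downward; lengths in mm; the calibration is good to about 2 mm. A picture is of the moment at which its call begins: read the wrist's pose just before it. get_calibration takes no time and is no camera call; for the wrist camera it gives the pose at the moment of the call.
- manip.sign_off(): hands the job in; it is judged then, once.
The state is a dict: "clock": time; "joints": joint angles; "qd": joint speeds; "effort": joint torques, N m; "eef_pos": TCP position; "eef_rot": TCP orientation; "wrist_force": force on the tool from outside, world axes, zero at the start; "moment": the same for the moment, N m; "finger_gap": finger opening in mm; "finger_force": force on a finger pad.
Only numpy, scipy, OpenCV 4.12 (cv2) and the standard library are available. Lean on these libraries where they do the work, as an engineer would, in place of code of your own. Each camera call takes 0.05 s, during which the arm holds its last target. There are 200 camera calls.

## Working session

There is one attempt and no reset: what is moved stays moved. The work goes in short steps, Python scripts to look and compute and a tool call to move; the robot and the scene stay as the last step left them, time stands still between calls to the robot, and variables do not carry over. Pictures are saved under pics/ and viewed, at most 10 in all, crops included, and the job is handed in when it is done.

Besides the shell and the picture viewer there is one more tool, called after "Call:" as name(argument=value, ...) on one line, values as JSON. jog_arm: Moves the arm, as the interface text tells. Its arguments: {"type":"object","properties":{"plan":{"type":"array"},"claw":{"type":"number"},"force":{"type":"number"}},"required":["plan"]}

```bash
mkdir -p pics
cat > h.py <<'E'
import numpy as np, cv2
from cell import manip, camera, get_calibration
def cloud(name):
    c=get_calibration(name); p,d=camera(name)
    v,u=np.mgrid[0:480,0:640]; P=np.stack([(u-c['cx'])/c['fx']*d,(v-c['cy'])/c['fy']*d,d],-1)
    A=np.array(c['attitude'])
    if A.shape!=(3,3):
        from scipy.spatial.transform import Rotation as R
        A=R.from_euler('xyz',A).as_matrix()
    return p,d,P@A.T+np.array(c['origin'])
E
python3 - <<'E'
from h import *
for n in ['scene','top']:
    print(n,get_calibration(n))
    p,d,W=cloud(n); np.savez('%s.npz'%n,p=p,d=d,W=W)
    cv2.imwrite('pics/%s0.png'%n,p[...,::-1])
    hsv=cv2.cvtColor(p,cv2.COLOR_RGB2HSV)
    m=(((hsv[...,0]<8)|(hsv[...,0]>172))&(hsv[...,1]>130)&(hsv[...,2]>60)).astype(np.uint8)
    k,l,s,c=cv2.connectedComponentsWithStats(m)
    for i in range(1,k):
        if s[i,4]>15:
            q=W[(l==i)&(d>0)]; print(c[i].round(),s[i,4],np.median(q,0).round(1),q.max(0).round(1),q.min(0).round(1))
print(manip.read_state()['clock'])
E
```

```text
scene {'fx': 492.1414852831831, 'fy': 492.1414852831831, 'cx': 324.223844838037, 'cy': 243.12094377081647, 'origin': array([178.70098172, 796.33585408, 870.06708937]), 'attitude': array([-2.33163939,  0.00391369, -2.70923184])}
[368. 185.] 64 [ 494.8 -141.2  131.7] [ 565.3 -135.6  137.4] [ 484.7 -326.6   -3.1]
[234. 358.] 140 [526.9 423.  133.7] [601.9 433.3 139.7] [518.3 343.4   1.9]
top {'fx': 439.8829020740718, 'fy': 439.8829020740718, 'cx': 320.238899644901, 'cy': 237.64670068839285, 'origin': array([ 471.88825222,   63.07306508, 1040.78688931]), 'attitude': array([-3.10500827,  0.00874221, -1.55510932])}
[472.  56.] 38 [ 934.2 -271.    38.4] [ 942.6 -266.    41.4] [ 926.  -276.7   35.9]
[154. 224.] 111 [527.9 415.7 132.9] [538.7 461.9 138.6] [517.8 406.8  -3. ]
[427. 244.] 100 [ 495.2 -147.7  133.5] [ 505.7 -138.4  139.2] [ 485.  -188.4   -0.8]
0.1
```

View pics/scene0.png

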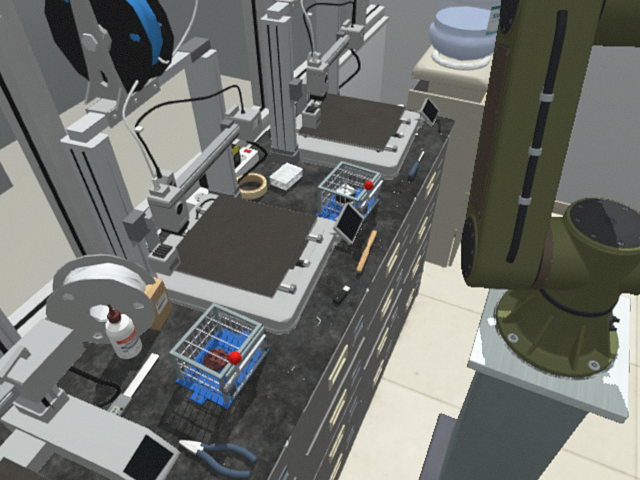

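View pics/top0.png

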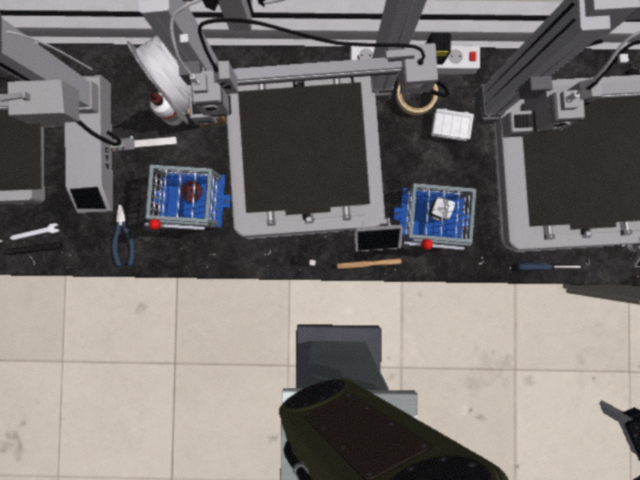

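The right-hand cage, at top (443,210), holds the white/silver motor block, with its knob at (428,244). The left-hand cage, at (190,190), holds the red gear. Next I'll get the knob centre, the cage yaw and the heights of nearby obstacles.

Run:
```python
from h import *
f=np.load('top.npz');p,d,W=f['p'],f['d'],f['W']
def show(x0,x1,y0,y1):
    m=(W[...,0]>x0)&(W[...,0]<x1)&(W[...,1]>y0)&(W[...,1]<y1)&(d>0); return m
m=show(470,700,-300,-60)&(W[...,2]>85)&(W[...,2]<115)
q=W[m]; print(len(q),q.min(0),q.max(0), np.median(q[:,2]))
# front roof edge per column
r=cv2.minAreaRect(q[:,:2].astype(np.float32)); print(r, cv2.boxPoints(r).round(1).tolist())
for name in ['scene','top']:
    g=np.load(name+'.npz'); hs=cv2.cvtColor(g['p'],cv2.COLOR_RGB2HSV); w=g['W']
    k=((hs[...,0]<8)|(hs[...,0]>172))&(hs[...,1]>130)&(w[...,2]>110)&(w[...,1]<-100)&(w[...,1]>-170)
    a=w[k]; A=np.c_[2*a,np.ones(len(a))]
    top=a[a[:,2]>a[:,2].max()-4]
    from scipy.optimize import least_squares
    s=least_squares(lambda c:np.linalg.norm(a-c,axis=1)-12,a.mean(0)-[0,0,8],loss='soft_l1').x
    print(name,s.round(1),len(a))
# height map around, 40mm grid max
for x in range(400,760,40):
    print(x,[int(np.percentile(W[show(x,x+40,y,y+40)][:,2],98)) if show(x,x+40,y,y+40).any() else -1 for y in range(-400,40,40)])
cr=cv2.resize(p[160:280,340:500],(800,600),interpolation=cv2.INTER_CUBIC); cv2.imwrite('pics/crop1.png',cr[...,::-1])
```

```text
1362 [ 487.04925007 -259.9628634    85.00064803] [627.43956862 -60.82082789 102.17902904] 95.2645007546189
((555.2980346679688, -160.07781982421875), (195.80471801757812, 141.1300048828125), 87.2657699584961) [[480.1000061035156, -254.5], [621.0999755859375, -261.20001220703125], [630.5, -65.69999694824219], [489.5, -58.900001525878906]]
scene [ 496.1 -148.5  125.7] 59
top [ 495.9 -149.5  125.3] 96
400 [4, 4, 4, 4, 4, 4, 4, 3, 3, 4, 5]
440 [19, 4, 4, 4, 4, 3, 3, 18, 18, 18, 18]
480 [55, 51, 4, 98, 98, 98, 137, 89, 88, 90, 4]
520 [84, 53, 4, 98, 96, 96, 98, 96, 95, 95, 65]
560 [84, 54, 4, 97, 96, 94, 98, 7, 54, 83, 84]
600 [84, 54, 4, 98, 98, 98, 98, 4, 53, 84, 84]
640 [84, 54, 3, 4, 3, 4, 4, 3, 53, 84, 84]
680 [315, 328, 312, 4, 3, 3, 3, 4, 53, 84, 84]
720 [377, 449, 315, 29, 28, 25, 4, 4, 52, 84, 83]
```

View pics/crop1.png

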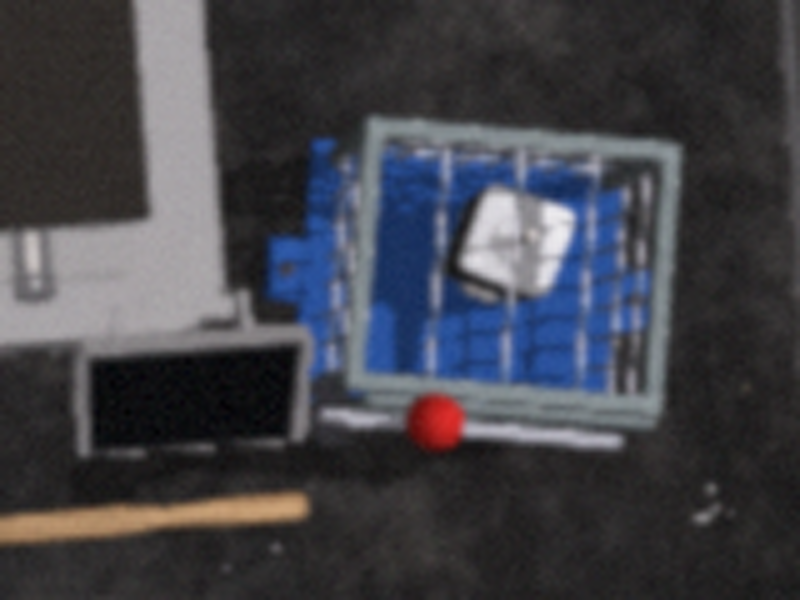

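The crop shows the motor inside, the knob at (437,422), the bar running from (322,412) to (622,441), and a screen to the left that stays below 100 mm. Next is a refined yaw and the planned path.

```bash
cat > plan.py <<'E'
from h import *
from scipy.spatial.transform import Rotation as R
def knob(K,yaw,g,b):
    X=np.array([np.cos(yaw),np.sin(yaw),0]);Y=np.array([-np.sin(yaw),np.cos(yaw),0]);Z=np.array([0,0,1.])
    H=K-99*Y+9*X
    r=np.hypot(85,47);a=np.arctan2(47,85)+b
    k=K-85*Y-47*Z+r*np.cos(a)*Y+r*np.sin(a)*Z
    return H+R.from_rotvec([0,0,g]).apply(k-H)
E
python3 - <<'E'
from plan import *
f=np.load('top.npz');W=f['W'];d=f['d']
m=(W[...,0]>500)&(W[...,0]<650)&(W[...,1]>-275)&(W[...,1]<-102)&(W[...,2]>88)&(W[...,2]<102)
r=cv2.minAreaRect(W[m][:,:2].astype(np.float32));print(r,cv2.boxPoints(r).round(0).tolist())
s=manip.read_state(); print(s['eef_pos'],s['eef_rot'],R.from_euler('xyz',s['eef_rot']).as_matrix().round(3).tolist())
E
```

```text
((562.222412109375, -181.1187744140625), (154.161865234375, 124.21089172363281), 86.14725494384766) [[495.0, -254.0], [619.0, -262.0], [629.0, -108.0], [505.0, -100.0]]
[ 219.55092863 -504.02270487  204.95966009] [-3.14058480e+00 -5.00276966e-05  4.10797353e-01] [[0.917, 0.399, -0.0], [0.399, -0.917, 0.001], [0.0, -0.001, -1.0]]
```

Call:
jog_arm(plan=[0.04,0.05,0,0,0,8,0.08,0.1,0,0,0,16,0.11,0.14,0,0,0,24,0.14,0.18,0,0,0,32,0.17,0.22,0,0,0,40,0.2,0.26,0,0,0,48,0.23,0.3,0,0,0,56,0.26,0.34,0,0,0,62,0.2764,0.355,0,0,0,62,0.2764,0.355,0,0,0,62,0.2764,0.355,0,0,0,62,0.2764,0.355,0,0,0,62], claw=0.055, force=15)

```text
clock: 1.3
eef_pos: [495.5, -149.9, 205.3]
eef_rot: [-3.141, 0.0, 1.492]
wrist_force: [0.3, 0.0, 0.2]
finger_gap: 54.8
finger_force: 0.0
```

Run:
```python
from plan import *
from scipy.optimize import least_squares
s=manip.read_state(); print(s['clock'],s['eef_pos'],s['eef_rot'],s['joints'])
p,d,W=cloud('wrist'); cv2.imwrite('pics/wrist1.png',p[...,::-1])
hs=cv2.cvtColor(p,cv2.COLOR_RGB2HSV)
k=((hs[...,0]<8)|(hs[...,0]>172))&(hs[...,1]>130)&(d>0)&(W[...,2]>100)
a=W[k]; print(len(a)); print(least_squares(lambda c:np.linalg.norm(a-c,axis=1)-12,a.mean(0)-[0,0,8],loss='soft_l1').x if len(a) else 0)
m=(W[...,0]>500)&(W[...,0]<650)&(W[...,1]>-275)&(W[...,1]<-102)&(W[...,2]>88)&(W[...,2]<102)&(d>0)
if m.any(): print(cv2.minAreaRect(W[m][:,:2].astype(np.float32)))
```

```text
1.3 [ 495.46413963 -149.93815988  205.25319212] [-3.14105525e+00  3.53204156e-05  1.49206398e+00] [-3.64525615e-01  2.28325490e-01  1.61180948e+00 -1.92298021e-04
  1.30196334e+00 -2.85742132e-01]
895
[ 496.32695897 -149.30587394  125.78134897]
((562.5131225585938, -180.59646606445312), (152.9993133544922, 123.44286346435547), 85.96600341796875)
```

View pics/wrist1.png

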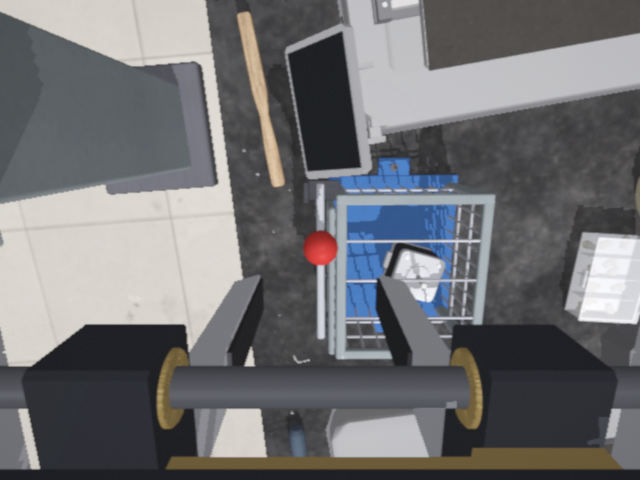

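The wrist picture shows the knob centred between the fingers at (320,248), with the motor at (415,272). The knob position agrees with the top camera to within 1 mm, so I'll descend and grip.

Call:
jog_arm(plan=[0,0,-0.03,0,0,0,0,0,-0.06,0,0,0,0,0,-0.08,0,0,0,0,0,-0.09,0,0,0,0,0,-0.097,0,0,0,0,0,-0.097,0,0,0,0,0,-0.097,0,0,0])

```text
clock: 2.05
eef_pos: [496.3, -149.6, 109.3]
eef_rot: [3.14, 0.0, 1.493]
wrist_force: [-1.1, -0.1, 1.1]
finger_gap: 54.9
finger_force: 0.0
```

Call:
jog_arm(plan=[0,0,0,0,0,0,0,0,0,0,0,0,0,0,0,0,0,0,0,0,0,0,0,0,0,0,0,0,0,0,0,0,0,0,0,0], claw=0, force=15)

```text
clock: 2.65
eef_pos: [496.1, -149.2, 108.6]
eef_rot: [3.141, 0.0, 1.493]
wrist_force: [-0.6, 0.2, 1.6]
finger_gap: 23.2
finger_force: 15.0
```

Run:
```python
from plan import *
K=np.array([496.3,-149.3,125.8]);y=-0.072
k0=knob(K,y,0,0)
for b in [.06,.12,.18,.24,.27]: print(b,((knob(K,y,0,b)-k0)).round(1))
k1=knob(K,y,0,.27)
print('swing from lifted')
for g in range(0,91,5): print(g,(knob(K,y,np.radians(g),.27)-k1).round(1))
g=np.radians(85);print('drop',(knob(K,y,g,0)-knob(K,y,g,.27)).round(1))
```

```text
0.06 [-0.2 -3.   5. ]
0.12 [-0.4 -6.2  9.8]
0.18 [-0.7 -9.8 14.5]
0.24 [ -1.  -13.6  18.9]
0.27 [ -1.1 -15.6  21. ]
swing from lifted
0 [0. 0. 0.]
5 [-7.3 -0.6  0. ]
10 [-14.5  -1.8   0. ]
15 [-21.6  -3.6   0. ]
20 [-28.5  -6.1   0. ]
25 [-35.1  -9.1   0. ]
30 [-41.5 -12.7   0. ]
35 [-47.5 -16.9   0. ]
40 [-53.2 -21.5   0. ]
45 [-58.4 -26.7   0. ]
50 [-63.1 -32.2   0. ]
55 [-67.4 -38.2   0. ]
60 [-71.1 -44.5   0. ]
65 [-74.2 -51.1   0. ]
70 [-76.8 -57.9   0. ]
75 [-78.8 -65.    0. ]
80 [-80.1 -72.2   0. ]
85 [-80.8 -79.5   0. ]
90 [-80.8 -86.8   0. ]
drop [-15.4   2.5 -21. ]
```

Call:
jog_arm(plan=[-0.0001,-0.0015,0.0025,0,0,0,-0.0002,-0.003,0.005,0,0,0,-0.0003,-0.0046,0.0075,0,0,0,-0.0004,-0.0062,0.0098,0,0,0,-0.0005,-0.008,0.0122,0,0,0,-0.0007,-0.0098,0.0145,0,0,0,-0.0008,-0.0117,0.0167,0,0,0,-0.001,-0.0136,0.0189,0,0,0,-0.0011,-0.0156,0.021,0,0,0,-0.0011,-0.0156,0.021,0,0,0,-0.0011,-0.0156,0.021,0,0,0])

```text
clock: 3.75
eef_pos: [494.9, -164.9, 129.4]
eef_rot: [3.141, -0.0, 1.493]
wrist_force: [-0.1, 0.4, -1.5]
finger_gap: 23.1
finger_force: 15.0
```

Call:
jog_arm(plan=[-0.0036,-0.0003,0,0,0,2.5,-0.0073,-0.0006,0,0,0,5,-0.0109,-0.0012,0,0,0,7.5,-0.0145,-0.0018,0,0,0,10,-0.018,-0.0027,0,0,0,12.5,-0.0216,-0.0036,0,0,0,15,-0.025,-0.0048,0,0,0,17.5,-0.0285,-0.0061,0,0,0,20,-0.0285,-0.0061,0,0,0,20])

```text
clock: 4.65
eef_pos: [466.2, -171.0, 129.3]
eef_rot: [-3.141, 0.0, 1.843]
wrist_force: [1.1, -1.0, -2.8]
finger_gap: 23.1
finger_force: 15.0
```

Call:
jog_arm(plan=[-0.0033,-0.0014,0,0,0,2.5,-0.0066,-0.003,0,0,0,5,-0.013,-0.0066,0,0,0,10,-0.019,-0.0108,0,0,0,15,-0.0247,-0.0154,0,0,0,20,-0.0299,-0.0206,0,0,0,25,-0.0346,-0.0261,0,0,0,30,-0.0389,-0.0321,0,0,0,35,-0.0426,-0.0384,0,0,0,40,-0.0457,-0.045,0,0,0,45,-0.0483,-0.0518,0,0,0,50,-0.0503,-0.0589,0,0,0,55,-0.0516,-0.0661,0,0,0,60,-0.052,-0.0698,0,0,0,62.5,-0.0523,-0.0734,0,0,0,65,-0.0523,-0.0734,0,0,0,65,-0.0523,-0.0734,0,0,0,65])

```text
clock: 6.35
eef_pos: [414.6, -244.3, 129.2]
eef_rot: [3.141, 0.001, 2.975]
wrist_force: [5.0, -0.8, -7.0]
finger_gap: 22.8
finger_force: 15.0
```

Call:
jog_arm(plan=[-0.0019,0.0003,-0.002,0,0,0,-0.0038,0.0006,-0.0041,0,0,0,-0.0056,0.0009,-0.0065,0,0,0,-0.0075,0.0012,-0.009,0,0,0,-0.0093,0.0015,-0.0113,0,0,0,-0.011,0.0018,-0.0137,0,0,0,-0.0125,0.002,-0.016,0,0,0,-0.014,0.0023,-0.0185,0,0,0,-0.0154,0.0025,-0.021,0,0,0,-0.0154,0.0025,-0.021,0,0,0,-0.0154,0.0025,-0.021,0,0,0])

```text
clock: 7.45
eef_pos: [398.8, -242.0, 108.7]
eef_rot: [-3.141, 0.0, 2.976]
wrist_force: [0.9, -0.2, 3.0]
finger_gap: 22.8
finger_force: 15.0
```

Call:
jog_arm(plan=[0,0,0,0,0,0,0,0,0,0,0,0,0,0,0,0,0,0,0,0,0,0,0,0,0,0,0,0,0,0], claw=0.055)

```text
clock: 7.95
eef_pos: [398.7, -241.8, 108.4]
eef_rot: [3.142, -0.0, 2.976]
wrist_force: [0.2, 0.1, -0.6]
finger_gap: 54.8
finger_force: 0.0
```

Call:
jog_arm(plan=[0,0,0.01,0,0,0,0,0,0.03,0,0,0,0,0,0.06,0,0,0,0,0,0.1,0,0,0,0,0,0.13,0,0,0,0,0,0.13,0,0,0,0,0,0.13,0,0,0,0,0,0.13,0,0,0])

```text
clock: 8.75
eef_pos: [398.4, -241.6, 237.6]
eef_rot: [3.141, -0.001, 2.976]
wrist_force: [-0.9, -1.1, -0.2]
finger_gap: 54.7
finger_force: 0.0
```

Run:
```python
from plan import *
from scipy.optimize import least_squares
s=manip.read_state(); print(s['clock'],s['eef_pos'],s['wrist_force'])
for n in ['wrist','top']:
    p,d,W=cloud(n); hs=cv2.cvtColor(p,cv2.COLOR_RGB2HSV)
    k=((hs[...,0]<8)|(hs[...,0]>172))&(hs[...,1]>130)&(d>0)&(W[...,2]>100)&(W[...,2]<170)
    for side in (W[...,1]<0,W[...,1]>300):
        a=W[k&side]
        if len(a): print(n,len(a),least_squares(lambda c:np.linalg.norm(a-c,axis=1)-12,np.median(a,0)-[0,0,8],loss='soft_l1').x.round(1))
    if n=='wrist': cv2.imwrite('pics/wrist2.png',p[...,::-1])
print(knob(np.array([496.3,-149.3,125.8]),-.072,np.radians(85),0))
```

```text
8.75 [ 398.35540553 -241.5798247   237.60085303] [-0.88794031 -1.06542071 -0.15243837]
wrist 713 [ 398.7 -242.7  125.8]
top 119 [530.7 418.7 124.7]
[ 398.98044863 -241.87623249  125.8       ]
```

View pics/wrist2.png

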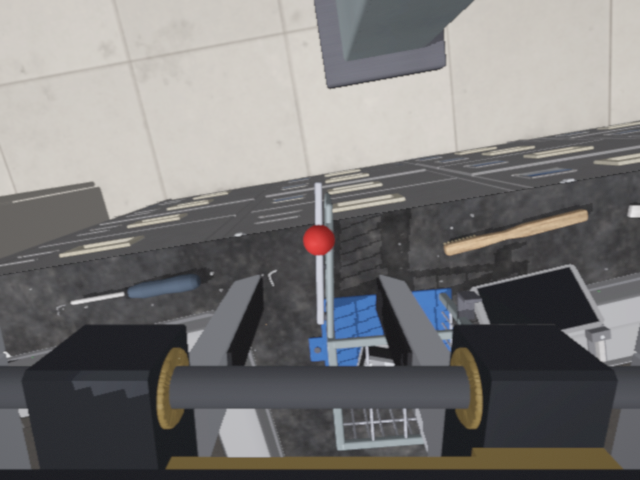

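The gate is open about 85°. The knob, at pixel (319,240), is back at 125.8 mm, so the bar is level, and the gripper is clear.

```bash
python3 -c "
from cell import manip
print(manip.sign_off())"
```

```text
the job is handed in; nothing more can be done
None
```

The motor cage's gate is open about 85° with its latch bar back down level, the other cage was never touched, and the job was handed in at about 9 s of the 35 s allowed; the sign-off returned no verdict.

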